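# Lock the filter hatch of the bench vacuum unit

### The job

The filter of the bench vacuum unit has just been changed and its white hatch stands ajar. Push the hatch down shut, set a fingertip in the slot of the orange fastener and, keeping the hatch pressed down there, turn the fastener clockwise a full quarter turn without forcing it, so that the hatch stays locked down when you take the hand away. Only push and turn: do not swing the hatch farther open, and leave the other things on the table where they are.

Things in the scene. Friction and masses are not known exactly. Their poses are not given: they have to be found in the camera images.
- vacuum_unit: bench vacuum unit, grey box 240 (x) x 200 (y) x 106 mm high, fixed. Origin: centre of its underside, on the table. Its x points from its front (toward the robot) to its back, z up. The white hatch (190 x 190 x 6 mm) covers its top from 115 mm in front of the origin to 75 mm behind it; its hinge line runs along y at x = +75 mm, 100 mm above the table, so its front edge lifts
- hatch (a joint): angle of the hatch: 0 = fully down, grows as the front edge rises. A stiff hinge holds it where it is left, 0.25 to 0.45 at the start. Below 0.07 two sprung lift pins under its front corners push it up: unlocked it comes back to about 0.07 when let go; holding it at 0 takes about 11 N straight down at the fastener. Locked and let go it rests at about 0.02
- hatch_edge (a point): point on the hatch's upper face, 10 mm in from the middle of its front edge (180 mm from the hinge), a good place to push down. Tilts with the hatch; 106.5 mm above the table when the hatch is down
- slot (a point): centre of the fastener, level with the slot's top: orange disc, 71 mm diameter, flush in a black collar in the hatch (73 mm inside, 89 outside, 2 mm proud of the hatch), 130 mm from the hinge. A slot 30 mm wide, 13 mm deep, with a flat grey floor crosses the disc, closed at its ends by the collar. The frame turns with the disc and tilts with the hatch: slot along y, z out of it
- fastener_home (a point): where the centre of the fastener (top of the slot) lies when the hatch is fully down: 55 mm in front of the unit's origin, 106.5 mm above the table; axes as the unit's
- fastener (a joint): turn of the fastener, clockwise from above: 0 = open, slot parallel to the hinge, in line with two red dots; 1.571 = locked, at its stop, slot front to back in line with two green bars. Starts at 0 to 0.3; needs 0.06 Nm; stays where left. From about 1.0 its cam tongue goes under a keeper, only with the hatch pressed down below about 0.02; else it jams on it and must be turned back
- old_filter: the used filter cartridge, upright: pale pleated cylinder with orange end caps, 68 mm diameter, 58 mm tall, loose. Leave it alone. Origin: centre of its underside
- pin_tin: round white tin, 53 mm diameter, 18 mm tall, loose. Leave it alone. Origin: centre of its underside
- dish_0: small clear dish with lid, 59 mm diameter, 12 mm tall, loose. Leave it alone. Origin: centre of its underside
- tweezers_b: steel tweezers, 116 mm long, lying, loose. Leave it alone. Origin: centre of its underside
- vial_8: upright glass vial with dark cap, 13 mm diameter, 52 mm tall, loose. Leave it alone. Origin: centre of its underside
- tally_counter: chromed tally counter, 46 x 79 x 37 mm, loose. Leave it alone. Origin: centre of its underside

How it is judged:
By the outcome, as a careful person would: the job done as asked, in the order asked, and still so for the second after the job is handed in, with the robot touching nothing.
It also fails if it takes over 43 s, if anything falls off the work surface, if the arm or the gripper's body presses on something with over 40 N, if the wrist force passes 120 N, or if a joint passes its speed limit or range.

### The arm

A 7-joint arm with a two-finger parallel gripper is mounted at the origin on a cart in front of the work surface, level with it; the furniture and walls round the work are solid. World frame = base frame: x ahead of the robot, y to its left, z up, the work surface at z = 0. Lengths are in m, angles in rad, forces in N, time in s.
With the tool pointing down it reaches from about 0.4 to 0.85 m from the base axis. Payload 10.4 kg.
Tool frame: the origin (TCP) lies midway between the tips of the shut fingers; the grasp point (between the pads) lies 19 mm behind it; z points along the fingers, y is the line along which they close (so a half turn about z gives the same grasp; the last joint's range is limited). The gripper opens to 87 mm and grips with 3 to 60 N. Pads are 19 mm wide; open, the fingers measure 117 mm over their backs; the gripper's body (75 mm by 190 mm) begins 51 mm behind the grasp point.
Start: joints at [1.3, 0.332, -0.065, 1.46, 0.022, 1.35, -0.088], TCP at [0.153, -0.606, 0.223] pointing down, gripper open.
Joint ranges: [-2.6, 2.6], [-0.5, 2.12], [-1.47, 1.34], [0.16, 2.42], [-1.27, 4.41], [0.06, 2.06], [-2.6, 2.6]. Speed limits (rad/s): [2.22, 2.22, 2.79, 2.79, 3.14, 3.14, 3.14].

### API

Orientations are given as a unit quaternion [x, y, z, w].
In Python, from bench import sensors, eyes, order gives the robot as it stands.
- The arm moves only by the tool arm_command, never from a script. Its argument "steps" is a list of rows, each an object with "rot": the turn, a rotation vector about the world's x, y, z in degrees, a list of three; "slide": the shift along the world's x, y, z in m, a list of three; "grip": the opening, from 0 (shut) to 1 (fully open). A call has exactly 8 rows; each row shifts and turns the commanded pose from where the row before left it; what a row does not reach is not made up. A row lasts 1/8 s, in which the tool goes at most 62.5 mm and 10.7 degrees, less where a joint would pass 70% of its speed; a pose out of reach is approached as far as the arm can. A call with a gripper value outside its range is refused whole. The fingers move at their own pace and stop on an object; "newtons" is the grip in N (left out, the last holds). Time passes only in rows, so rows that do not move let the fingers close, or fill a call up. It gives the time, the measured TCP pose, the force, the opening and the grip force at its end, in the units of the state.
- sensors.read_state(): the state, without advancing time (a new reading comes with each control period).
- eyes.camera(name): name is "scene" or "top" or "wrist"; returns a dict with "pixels" (384x512x3 uint8, red, green, blue), "intrinsics" (3x3 intrinsics, pixels), "pose" (4x4, takes a point from camera to world coordinates). Camera axes: x right, y down, z forward; pixel columns grow to the right and rows downward; lengths in m; the calibration is good to about 2 mm. The wrist camera is an equidistant fisheye: a pixel r from the principal point sees the ray r / f radians off the axis. A picture is of the moment at which its call begins. There is no depth.
- order.close_job(): hands the job in; it is judged then, once.
Trained networks look in a picture, given as the dict that the camera call returned (one of the last four; its "shot" number tells which), for a name from the list of things; names that differ only in an ending like _2 or _b are one class to them, and where a whole thing is asked for, a point or a joint stands for the part that bears it (a point fixed in the world has none). Each returns a list of dicts, best first, with "conf" (0 to 1); they miss things now and then, are a little off and sometimes report something else, mostly with a low value. They report only what shows in the picture. A call takes as long as a camera call.
- eyes.look_for(name, picture): "bbox" ([left, top, right, bottom] in pixels, round what is visible of it).
The state is a dict: "time": time; "joint_positions": joint angles; "joint_vel": joint speeds; "joint_torque": joint torques, N m; "ee_pos": TCP position; "eef_rot": TCP orientation; "ft_force": force on the tool from outside, world axes, zero at the start; "torque": the same for the moment, N m; "width": finger opening in m; "grip_force": force on a finger pad.
Only numpy, scipy, OpenCV 4.12 (cv2) and the standard library are available. Lean on these libraries where they do the work, as an engineer would, in place of code of your own. Each camera call takes 0.05 s, during which the arm holds its last target. There are 200 camera calls.

## Working session

There is one attempt and no reset: what is moved stays moved. The work goes in short steps, Python scripts to look and compute and a tool call to move; the robot and the scene stay as the last step left them, time stands still between calls to the robot, and variables do not carry over. Pictures are saved under pics/ and viewed, at most 10 in all, crops included, and the job is handed in when it is done.

Besides the shell and the picture viewer there is one more tool, called after ">>>" as a command line: name --argument value ..., lists and objects as JSON in quotes. arm_command: Moves the arm, as the interface text tells. Its arguments: {"type":"object","properties":{"steps":{"type":"array","items":{"type":"object","properties":{"rot":{"type":"array","items":{"type":"number"}},"slide":{"type":"array","items":{"type":"number"}},"grip":{"type":"number"}}}},"newtons":{"type":"number"}},"required":["steps"]}

```bash
mkdir -p pics; python3 - <<'E'
from bench import sensors, eyes
import cv2,json,numpy as np
s=sensors.read_state();print(s)
ims=[]
for n in ["scene","top"]:
    p=eyes.camera(n);print(n,p["intrinsics"],p["pose"])
    np.savez(f"{n}.npz",px=p["pixels"],K=p["intrinsics"],T=p["pose"])
    cv2.imwrite(f"pics/{n}0.png",p["pixels"][:,:,::-1])
    for k in ["vacuum_unit","hatch","slot","old_filter","vial_8"]:
        print(k,[(np.round(d["bbox"]),round(d["conf"],2)) for d in eyes.look_for(k,p)[:2]])
E
```

```text
{'time': 0.0, 'joint_positions': array([ 1.30039577,  0.33287345, -0.06472901,  1.46093877,  0.02162805,
        1.34988461, -0.08847459]), 'joint_vel': array([ 1.54379819e-03, -9.36979054e-04,  8.07787902e-04,  6.95148414e-05,
        1.82233944e-04,  4.09378960e-05,  1.16685374e-03]), 'joint_torque': array([-1.25611703e-03, -6.23250747e+01,  2.38309923e-02, -3.89898705e+01,
       -6.14478788e-02,  3.97861702e-02,  1.50107771e-04]), 'ee_pos': array([ 0.15320383, -0.60553827,  0.22175425]), 'eef_rot': array([ 9.92328989e-01,  1.23623145e-01, -1.27767511e-04, -6.92013169e-04]), 'ft_force': array([-0.21633934, -0.65285337,  0.04068331]), 'torque': array([-0.02953011, -0.00080099, -0.06194289]), 'grip_force': 0.0, 'width': 0.08633541774512081}
scene [[493.62738532   0.         261.70320773]
 [  0.         493.62738532 187.32570715]
 [  0.           0.           1.        ]] [[-0.75372067 -0.26146961  0.60294179 -0.1431086 ]
 [-0.65688312  0.32798822 -0.678917    0.81878253]
 [-0.02024164 -0.90777606 -0.41896648  0.59114996]
 [ 0.          0.          0.          1.        ]]
vacuum_uni
[... 212 characters left out ...]
00216467   0.         249.69053504]
 [  0.         493.00216467 206.93790058]
 [  0.           0.           1.        ]] [[-0.00695324 -0.99187645  0.12701477  0.44404981]
 [-0.99995132  0.00778595  0.00606072 -0.0021363 ]
 [-0.00700042 -0.12696644 -0.99188231  1.24696984]
 [ 0.          0.          0.          1.        ]]
vacuum_unit [(array([205., 140., 290., 248.]), 0.67), (array([205., 153., 290., 228.]), 0.64)]
hatch [(array([203., 156., 289., 225.]), 0.92), (array([366., 161., 387., 176.]), 0.5)]
slot [(array([235., 192., 263., 217.]), 0.94), (array([364., 160., 387., 179.]), 0.67)]
old_filter [(array([232., 190., 264., 216.]), 0.44), (array([204., 135., 289., 248.]), 0.18)]
vial_8 []
```

```bash
python3 - <<'E'
import cv2,numpy as np
a=cv2.imread("pics/scene0.png");b=cv2.imread("pics/top0.png")
a=cv2.resize(a[130:300,100:360],None,fx=3,fy=3,interpolation=3)
b=cv2.resize(b[110:290,140:400],None,fx=3,fy=3,interpolation=3)
cv2.imwrite("pics/a.png",a);cv2.imwrite("pics/b.png",b)
E
```

```text
(no output)
```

View pics/a.png

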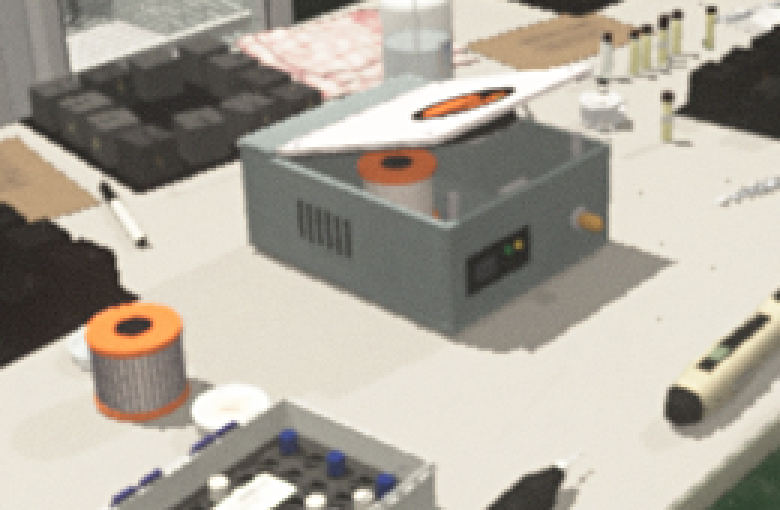

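View pics/b.png

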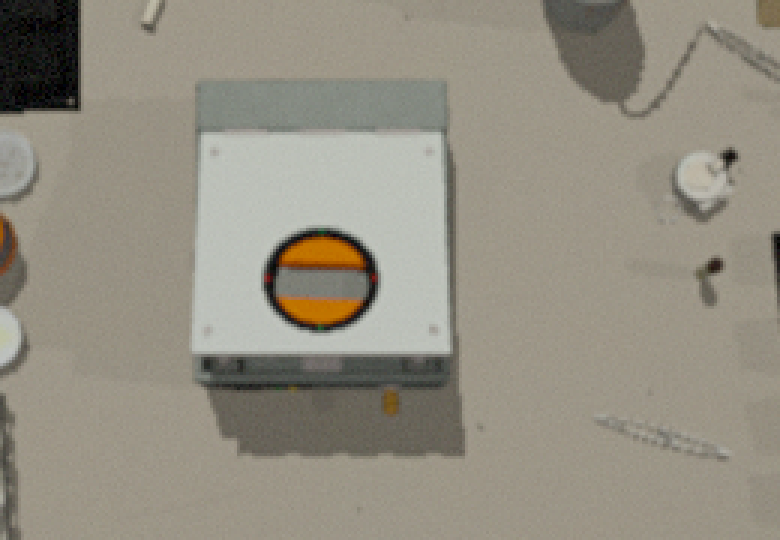

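```bash
cat > fit.py <<'E'
import numpy as np
from scipy.optimize import least_squares
C={n:np.load(n+".npz") for n in("top","scene")}
def proj(n,P):
    c=C[n];p=(np.asarray(P)-c["T"][:3,3])@c["T"][:3,:3]
    q=p@c["K"].T
    return q[:2]/q[2]
def hatchpt(d,y,a,h=.0065): # distance from hinge
    return np.array([.075-d*np.cos(a)+h*np.sin(a)*1,y,.1+d*np.sin(a)+h*np.cos(a)])
def world(u,q):
    x,y,t=q[:3];R=np.array([[np.cos(t),-np.sin(t),0],[np.sin(t),np.cos(t),0],[0,0,1]])
    return R@u+[x,y,0]
off={"top":(140,110),"scene":(100,130)}
U=lambda *a:(lambda q:np.array(a)); H=lambda d,y,h=.0065:(lambda q:hatchpt(d,y,q[3],h))
obs=[("top",196,81,U(.12,.1,.106)),("top",446,81,U(.12,-.1,.106)),
("top",192,355,H(.19,.095)),("top",451,355,H(.19,-.095)),("top",321,279,H(.13,0,.008)),
("scene",240,147,U(.12,.1,.106)),("scene",455,224,U(-.12,.1,.106)),("scene",608,150,U(-.12,-.1,.106)),
("scene",455,332,U(-.12,.1,0)),("scene",250,246,U(.12,.1,0)),
("scene",592,67,H(.19,-.095)),("scene",465,104,H(.13,0,.008))]
f=lambda q:np.concatenate([proj(n,world(g(q),q))-(np.array([u,v])/3+off[n]-.33) for n,u,v,g in obs])
if __name__=="__main__":
    r=least_squares(f,[.5,0,0,.35],loss="soft_l1");q=r.x
    print(np.round(q,4));print(np.round(f(q).reshape(-1,2),1))
    for d in(.18,.13):print(d,world(hatchpt(d,0,q[3]),q),world(hatchpt(d,0,0),q))
    # slot ends seen in top
    c=C["top"];
    for w in[((278,267),(366,271)),((278,296),(366,299)),((267,279),(376,277))]:
        P=[]
        for u,v in w:
            g=lambda ab:proj("top",world(hatchpt(.13-ab[0],ab[1],q[3],.0065),q))-(np.array([u,v])/3+off["top"]-.33)
            P.append(least_squares(g,[0,0]).x)
        d=P[0]-P[1];print(np.round(P,4),np.arctan2(d[0],d[1]))
E
python3 fit.py
```

```text
[ 0.6396  0.0112 -0.0034  0.3157]
[[-0.4 -0.2]
 [ 0.4 -0.7]
 [-0.2  0.1]
 [-0.2 -0.2]
 [-0.   0.4]
 [-0.7 -2.6]
 [-1.2 -1. ]
 [ 2.5 -4.6]
 [ 0.2  4.5]
 [-0.3  2.1]
 [ 1.6 -0.3]
 [ 0.4 -0.1]]
0.18 [0.54554647 0.01156643 0.162066  ] [0.5346325  0.01160402 0.1065    ]
0.13 [0.59307511 0.01140274 0.14654177] [0.5846322  0.01143182 0.1065    ]
[[ 0.012   0.0324]
 [ 0.0083 -0.0339]] 0.055602839879072226
[[-0.0122  0.0321]
 [-0.015  -0.0337]] 0.042435589568650234
[[ 0.002   0.0405]
 [ 0.0033 -0.0414]] -0.015471754339491103
```

```bash
python3 - <<'E'
import fit,numpy as np
from fit import *
for mode in (0,1,2):
    o=[]
    for n,u,v,g in obs:
        if mode==1 and n=="scene":continue
        if mode==2 and n=="top":continue
        o.append((n,u,v,g))
    if mode==0:
        o=[(n,u,v,(lambda q,g=g:np.where(np.arange(3)==2,q[4],g(q)) if (g(q)[2]==.106) else g(q))) for n,u,v,g in o]
    f=lambda q:np.concatenate([proj(n,world(g(q),q))-(np.array([u,v])/3+off[n]-.33) for n,u,v,g in o])
    r=least_squares(f,[.6,0,0,.35,.1],loss="soft_l1");print(mode,np.round(r.x,4));print(np.round(f(r.x).reshape(-1,2),1).tolist())
E
```

```text
0 [ 0.641   0.0107 -0.0029  0.3084  0.0982]
[[0.2, 0.1], [0.4, -0.4], [0.1, -0.2], [0.0, -0.6], [0.2, 0.0], [-0.6, 0.1], [-1.4, 1.9], [2.1, -2.0], [-0.1, 4.2], [-0.5, 1.9], [1.4, 0.0], [0.2, 0.1]]
1 [ 0.6388  0.011  -0.0043  0.3285  0.1   ]
[[-0.2, 0.1], [0.6, -0.3], [-0.2, -0.0], [-0.1, -0.3], [0.0, 0.4]]
2 [0.6418 0.0104 0.0045 0.3078 0.1   ]
[[-1.1, -2.7], [-1.1, -1.5], [2.0, -5.2], [0.2, 4.0], [-0.7, 2.0], [1.2, -0.2], [0.2, -0.1]]
```

>>> arm_command --steps '[{"slide": [0.018, 0.03, 0.005], "rot": [0, 0, 8.3], "grip": 0}, {"slide": [0.018, 0.03, 0.005], "rot": [0, 0, 8.3], "grip": 0}, {"slide": [0.018, 0.03, 0.005], "rot": [0, 0, 8.3], "grip": 0}, {"slide": [0.018, 0.03, 0.005], "rot": [0, 0, 8.3], "grip": 0}, {"slide": [0.018, 0.03, 0.005], "rot": [0, 0, 8.3], "grip": 0}, {"slide": [0.018, 0.03, 0.005], "rot": [0, 0, 8.3], "grip": 0}, {"slide": [0.018, 0.03, 0], "rot": [0, 0, 8.3], "grip": 0}, {"slide": [0.018, 0.03, 0], "rot": [0, 0, 8.3], "grip": 0}]' --newtons 20

```text
time: 1.6
ee_pos: [0.2978, -0.3649, 0.2528]
eef_rot: [0.761, 0.649, -0.0, 0.0]
ft_force: [0.5, 0.3, 0.7]
width: 0.0152
grip_force: 0.0
```

>>> arm_command --steps '[{"slide": [0.018, 0.03, 0], "rot": [0, 0, 8.3], "grip": 0}, {"slide": [0.018, 0.03, 0], "rot": [0, 0, 8.3], "grip": 0}, {"slide": [0.018, 0.03, 0], "rot": [0, 0, 8.3], "grip": 0}, {"slide": [0.018, 0.03, 0], "rot": [0, 0, 8.3], "grip": 0}, {"slide": [0.018, 0.03, 0], "rot": [0, 0, 8.3], "grip": 0}, {"slide": [0.018, 0.03, 0], "rot": [0, 0, 8.3], "grip": 0}, {"slide": [0.018, 0.03, 0], "rot": [0, 0, 8.3], "grip": 0}, {"slide": [0, 0, 0], "rot": [0, 0, 0], "grip": 0}]'

```text
time: 2.6
ee_pos: [0.4244, -0.1535, 0.2529]
eef_rot: [0.35, 0.937, 0.0, 0.0]
ft_force: [0.0, 0.5, 0.8]
width: 0.0003
grip_force: 0.0
```

>>> arm_command --steps '[{"slide": [0.02, 0.0275, 0], "rot": [0, 0, 6.4], "grip": 0}, {"slide": [0.02, 0.0275, 0], "rot": [0, 0, 6.4], "grip": 0}, {"slide": [0.02, 0.0275, 0], "rot": [0, 0, 6.4], "grip": 0}, {"slide": [0.02, 0.0275, 0], "rot": [0, 0, 6.4], "grip": 0}, {"slide": [0.02, 0.0275, 0], "rot": [0, 0, 6.4], "grip": 0}, {"slide": [0.02, 0.0275, 0], "rot": [0, 0, 6.4], "grip": 0}, {"slide": [0, 0, -0.03], "rot": [0, 0, 0], "grip": 0}, {"slide": [0, 0, -0.03], "rot": [0, 0, 0], "grip": 0}]'

```text
time: 3.6
ee_pos: [0.5436, 0.0084, 0.1918]
eef_rot: [0.026, 1.0, -0.0, 0.0]
ft_force: [0.2, -0.8, 0.4]
width: 0.0004
grip_force: 0.0
```

>>> arm_command --steps '[{"slide": [0, 0, -0.01], "grip": 0}, {"slide": [0, 0, -0.01], "grip": 0}, {"slide": [0, 0, -0.01], "grip": 0}, {"slide": [0, 0, -0.008], "grip": 0}, {"slide": [0, 0, -0.008], "grip": 0}, {"slide": [0, 0, -0.008], "grip": 0}, {"slide": [0, 0, -0.008], "grip": 0}, {"slide": [0, 0, 0], "grip": 0}]'

```text
schema error: expected keys rot, slide, grip
```

>>> arm_command --steps '[{"slide": [0, 0.003, -0.01], "rot": [0, 0, 0], "grip": 0}, {"slide": [0, 0, -0.01], "rot": [0, 0, 0], "grip": 0}, {"slide": [0, 0, -0.01], "rot": [0, 0, 0], "grip": 0}, {"slide": [0, 0, -0.008], "rot": [0, 0, 0], "grip": 0}, {"slide": [0, 0, -0.008], "rot": [0, 0, 0], "grip": 0}, {"slide": [0, 0, -0.008], "rot": [0, 0, 0], "grip": 0}, {"slide": [0, 0, -0.008], "rot": [0, 0, 0], "grip": 0}, {"slide": [0, 0, 0], "rot": [0, 0, 0], "grip": 0}]'

```text
time: 4.6
ee_pos: [0.543, 0.012, 0.1299]
eef_rot: [0.025, 1.0, 0.0, -0.001]
ft_force: [-1.0, -0.5, 0.9]
width: 0.0004
grip_force: 0.0
```

>>> arm_command --steps '[{"slide": [0, 0, -0.006], "rot": [0, 0, 0], "grip": 0}, {"slide": [0, 0, -0.005], "rot": [0, 0, 0], "grip": 0}, {"slide": [0, 0, -0.004], "rot": [0, 0, 0], "grip": 0}, {"slide": [0, 0, -0.003], "rot": [0, 0, 0], "grip": 0}, {"slide": [0, 0, -0.003], "rot": [0, 0, 0], "grip": 0}, {"slide": [0, 0, -0.002], "rot": [0, 0, 0], "grip": 0}, {"slide": [0, 0, -0.001], "rot": [0, 0, 0], "grip": 0}, {"slide": [0, 0, 0], "rot": [0, 0, 0], "grip": 0}]'

```text
time: 5.6
ee_pos: [0.5429, 0.0121, 0.1082]
eef_rot: [0.025, 1.0, -0.001, -0.0]
ft_force: [-12.5, -2.2, 24.1]
width: 0.0006
grip_force: 12.1
```

>>> arm_command --steps '[{"slide": [0, 0, 0.006], "rot": [0, 0, 0], "grip": 0}, {"slide": [0, 0, 0.02], "rot": [0, 0, 0], "grip": 0}, {"slide": [0, 0, 0.02], "rot": [0, 0, 0], "grip": 0.27}, {"slide": [0.01, 0, 0.01], "rot": [0, 0, 0], "grip": 0.27}, {"slide": [0.01, 0, 0], "rot": [0, 0, 0], "grip": 0.27}, {"slide": [0.01, 0, 0], "rot": [0, 0, 0], "grip": 0.27}, {"slide": [0.012, 0, 0], "rot": [0, 0, 0], "grip": 0.27}, {"slide": [0, 0, 0], "rot": [0, 0, 0], "grip": 0.27}]'

```text
time: 6.6
ee_pos: [0.5858, 0.0123, 0.1618]
eef_rot: [0.025, 1.0, 0.0, -0.0]
ft_force: [0.0, 0.1, 0.5]
width: 0.0236
grip_force: 0.0
```

```bash
python3 - <<'E'
from bench import sensors, eyes
import cv2,numpy as np
s=sensors.read_state();print(s["ee_pos"],s["eef_rot"],s["width"],s["ft_force"],s["joint_positions"])
p=eyes.camera("wrist");print(p["intrinsics"],p["pose"])
np.savez("wrist.npz",px=p["pixels"],K=p["intrinsics"],T=p["pose"])
w=p["pixels"][:,:,::-1]
q=eyes.camera("scene");np.savez("scene2.npz",px=q["pixels"],K=q["intrinsics"],T=q["pose"])
c=cv2.resize(q["pixels"][130:260,150:350,::-1],(400,260),interpolation=3)
o=np.zeros((384,912,3),np.uint8);o[:,:512]=w;o[:260,512:]=c
cv2.imwrite("pics/w1.png",o[:,:912] if 0 else cv2.resize(o,(800,337)))
cv2.imwrite("pics/w1full.png",cv2.resize(w,(768,576)))
for k in["slot","hatch"]:print(k,[(d["bbox"],d["conf"]) for d in eyes.look_for(k,p)[:2]],[(d["bbox"],d["conf"]) for d in eyes.look_for(k,q)[:2]])
E
```

```text
[0.58582855 0.01226037 0.16184627] [ 2.52633726e-02  9.99680607e-01  4.56177677e-04 -4.87955572e-04] 0.023576476300334687 [0.0135859  0.06036494 0.52842762] [ 0.52080306  0.38932574 -0.77035632  1.61479569  0.28077755  1.253258
  1.2194958 ]
[[297.31863964   0.         258.82744636]
 [  0.         297.31863964 191.7805904 ]
 [  0.           0.           1.        ]] [[ 5.07087947e-02  9.69032669e-01  2.41669824e-01  5.20522565e-01]
 [ 9.98713196e-01 -4.90186979e-02 -1.30046138e-02  1.50633549e-02]
 [-7.55555519e-04  2.42018291e-01 -9.70271393e-01  3.25337871e-01]
 [ 0.00000000e+00  0.00000000e+00  0.00000000e+00  1.00000000e+00]]
slot [([211.7, 167.7, 305.7, 236.3], 0.89)] [([243.7, 175.1, 271.2, 183.3], 0.7), ([165.0, 261.1, 186.9, 275.6], 0.48)]
hatch [([126.0, 131.2, 387.9, 286.3], 0.62)] [([193.3, 155.1, 300.0, 196.6], 0.65)]
```

View pics/w1full.png

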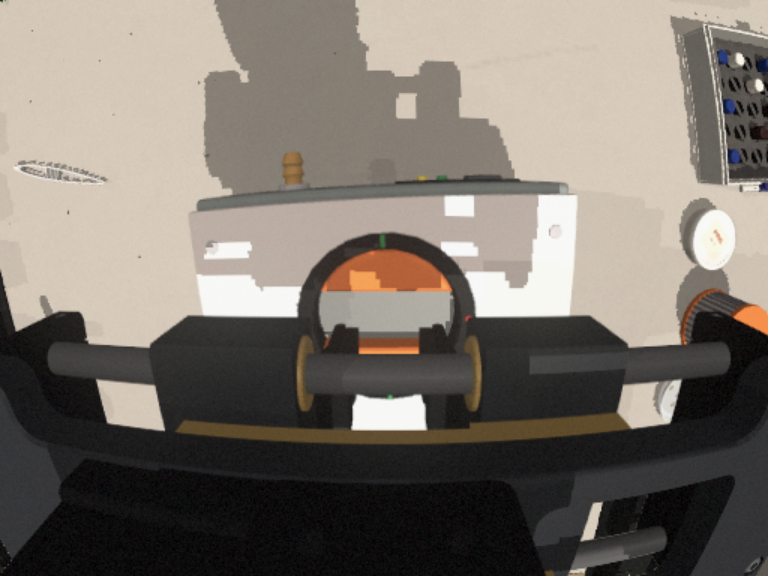

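```bash
python3 - <<'E'
import numpy as np
c=np.load("wrist.npz");K=c["K"];T=c["T"]
def ray(u,v):
    x=(np.array([u,v])/1.5-[K[0,2],K[1,2]]);r=np.hypot(*x);t=r/K[0,0]
    return T[:3,:3]@np.array([*(x/r*np.sin(t)),np.cos(t)])
a=.07
def hit(u,v):
    d=ray(u,v);n=np.array([np.sin(a),0,np.cos(a)]);p0=np.array([.715,0,.108])
    o=T[:3,3];return o+d*(n@(p0-o)/(n@d))
for n,uv in dict(gF=(381,241),gB=(390,396),rR=(468,318),colL=(299,305),colR=(475,300),colF=(381,233),s1=(325,291),s2=(445,291),s3=(322,333),s4=(451,333)).items():print(n,np.round(hit(*uv),4))
E
```

```text
gF [0.5493 0.0101 0.1196]
gB [0.6325 0.0102 0.1138]
rR [0.59   0.051  0.1168]
colL [ 0.5788 -0.032   0.1175]
colR [0.5807 0.0544 0.1174]
colF [0.5455 0.0103 0.1199]
s1 [ 0.5723 -0.0183  0.118 ]
s2 [0.5753 0.0396 0.1178]
s3 [ 0.5942 -0.0221  0.1165]
s4 [0.5976 0.0425 0.1162]
```

>>> arm_command --steps '[{"slide": [0.002, -0.0018, -0.02], "rot": [0, 0, 0], "grip": 0.27}, {"slide": [0, 0, -0.015], "rot": [0, 0, 0], "grip": 0.27}, {"slide": [0, 0, -0.006], "rot": [0, 0, 0], "grip": 0.27}, {"slide": [0, 0, -0.005], "rot": [0, 0, 0], "grip": 0.27}, {"slide": [0, 0, -0.004], "rot": [0, 0, 0], "grip": 0.27}, {"slide": [0, 0, -0.004], "rot": [0, 0, 0], "grip": 0.27}, {"slide": [0, 0, -0.003], "rot": [0, 0, 0], "grip": 0.27}, {"slide": [0, 0, 0], "rot": [0, 0, 0], "grip": 0.27}]'

```text
time: 7.9
ee_pos: [0.5873, 0.0103, 0.1055]
eef_rot: [0.025, 1.0, 0.0, -0.0]
ft_force: [0.7, -0.1, 0.8]
width: 0.0234
grip_force: 0.0
```

>>> arm_command --steps '[{"slide": [0, 0, -0.003], "rot": [0, 0, 0], "grip": 0.27}, {"slide": [0, 0, -0.003], "rot": [0, 0, 0], "grip": 0.27}, {"slide": [0, 0, -0.002], "rot": [0, 0, 0], "grip": 0.27}, {"slide": [0, 0, -0.002], "rot": [0, 0, 0], "grip": 0.27}, {"slide": [0, 0, -0.001], "rot": [0, 0, 0], "grip": 0.27}, {"slide": [0, 0, -0.001], "rot": [0, 0, 0], "grip": 0.27}, {"slide": [0, 0, -0.001], "rot": [0, 0, 0], "grip": 0.27}, {"slide": [0, 0, 0], "rot": [0, 0, 0], "grip": 0.27}]'

```text
time: 8.9
ee_pos: [0.5878, 0.0104, 0.0938]
eef_rot: [0.025, 1.0, -0.0, 0.001]
ft_force: [-4.4, -0.5, 12.7]
width: 0.0235
grip_force: 6.1
```

>>> arm_command --steps '[{"slide": [0, 0, -0.001], "rot": [0, 0, 0], "grip": 0.27}, {"slide": [0, 0, -0.0005], "rot": [0, 0, -4], "grip": 0.27}, {"slide": [0, 0, 0], "rot": [0, 0, -4], "grip": 0.27}, {"slide": [0, 0, 0], "rot": [0, 0, -4], "grip": 0.27}, {"slide": [0, 0, 0], "rot": [0, 0, -4], "grip": 0.27}, {"slide": [0, 0, 0], "rot": [0, 0, -4], "grip": 0.27}, {"slide": [0, 0, 0], "rot": [0, 0, -4], "grip": 0.27}, {"slide": [0, 0, 0], "rot": [0, 0, 0], "grip": 0.27}]'

```text
time: 9.9
ee_pos: [0.5877, 0.0105, 0.0935]
eef_rot: [0.233, 0.972, -0.0, 0.001]
ft_force: [-10.0, -0.5, 24.2]
width: 0.0231
grip_force: 11.9
```

```bash
cat > st.py <<'E'
from bench import sensors
import numpy as np
s=sensors.read_state();q=s["eef_rot"]
print(s["ee_pos"].round(4),s["ft_force"].round(1),s["torque"].round(2),"toolx deg",np.degrees(2*np.arctan2(q[1],q[0])).round(1),s["joint_positions"].round(2),s["width"],s["grip_force"])
E
python3 st.py
```

```text
[0.5877 0.0105 0.0935] [-10.   -0.5  24.2] [-0.18  2.23 -0.01] toolx deg 153.0 [ 0.44  0.44 -0.67  1.69  0.3   1.12  0.79] 0.023113012530640534 11.945389495231211
```

>>> arm_command --steps '[{"slide": [0, 0, 0], "rot": [0, 0, -4], "grip": 0.27}, {"slide": [0, 0, 0], "rot": [0, 0, -4], "grip": 0.27}, {"slide": [0, 0, 0], "rot": [0, 0, -4], "grip": 0.27}, {"slide": [0, 0, 0], "rot": [0, 0, -4], "grip": 0.27}, {"slide": [0, 0, 0], "rot": [0, 0, -4], "grip": 0.27}, {"slide": [0, 0, 0], "rot": [0, 0, -4], "grip": 0.27}, {"slide": [0, 0, 0], "rot": [0, 0, -4], "grip": 0.27}, {"slide": [0, 0, 0], "rot": [0, 0, 0], "grip": 0.27}]'

```text
time: 10.9
ee_pos: [0.5875, 0.0108, 0.0935]
eef_rot: [0.461, 0.887, -0.0, 0.001]
ft_force: [-12.1, -0.5, 25.0]
width: 0.0237
grip_force: 12.1
```

```bash
python3 st.py; python3 - <<'E'
from bench import eyes
import cv2
p=eyes.camera("wrist");cv2.imwrite("pics/w2.png",cv2.resize(p["pixels"][100:300,130:390,::-1],(780,600),interpolation=3))
E
```

```text
[0.5875 0.0108 0.0935] [-12.1  -0.5  25. ] [ 0.05  2.41 -0.04] toolx deg 125.1 [ 0.37  0.42 -0.58  1.69  0.25  1.11  0.33] 0.023704103894877003 12.061472218483686
```

View pics/w2.png

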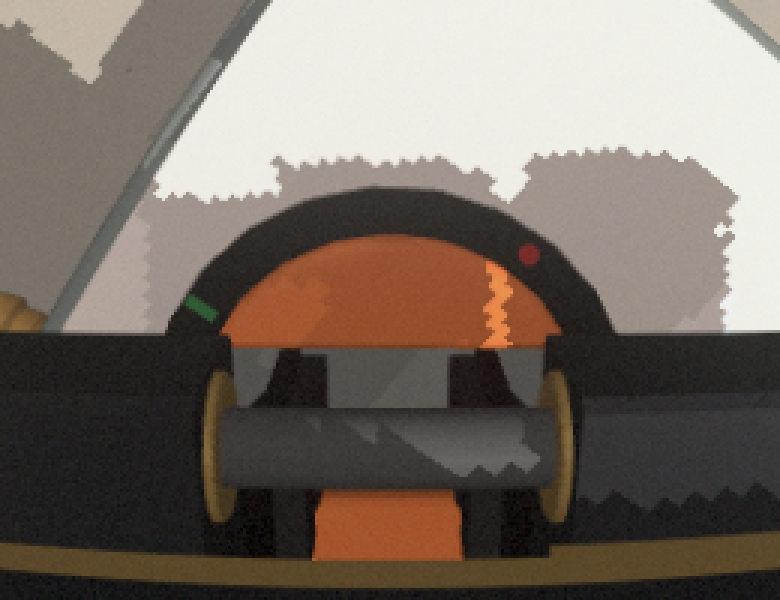

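>>> arm_command --steps '[{"slide": [0, 0, -0.0005], "rot": [0, 0, -4], "grip": 0.27}, {"slide": [0, 0, 0], "rot": [0, 0, -4], "grip": 0.27}, {"slide": [0, 0, 0], "rot": [0, 0, -4], "grip": 0.27}, {"slide": [0, 0, 0], "rot": [0, 0, -4], "grip": 0.27}, {"slide": [0, 0, 0], "rot": [0, 0, -4], "grip": 0.27}, {"slide": [0, 0, 0], "rot": [0, 0, -4], "grip": 0.27}, {"slide": [0, 0, 0], "rot": [0, 0, -4], "grip": 0.27}, {"slide": [0, 0, 0], "rot": [0, 0, 0], "grip": 0.27}]'

```text
time: 11.95
ee_pos: [0.5875, 0.0112, 0.0934]
eef_rot: [0.662, 0.749, 0.0, 0.0]
ft_force: [-12.7, 1.3, 27.5]
width: 0.0232
grip_force: 13.7
```

```bash
python3 st.py
```

```text
[0.5875 0.0112 0.0934] [-12.7   1.3  27.5] [ 0.15  2.79 -0.07] toolx deg 97.1 [ 0.31  0.4  -0.5   1.69  0.21  1.1  -0.13] 0.02323780456904087 13.682715981267393
```

>>> arm_command --steps '[{"slide": [0, 0, 0], "rot": [0, 0, -2], "grip": 0.27}, {"slide": [0, 0, 0], "rot": [0, 0, -2], "grip": 0.27}, {"slide": [0, 0, 0], "rot": [0, 0, -2], "grip": 0.27}, {"slide": [0, 0, 0], "rot": [0, 0, -2], "grip": 0.27}, {"slide": [0, 0, 0], "rot": [0, 0, -2], "grip": 0.27}, {"slide": [0, 0, 0], "rot": [0, 0, 0], "grip": 0.27}, {"slide": [0, 0, 0], "rot": [0, 0, 0], "grip": 0.27}, {"slide": [0, 0, 0], "rot": [0, 0, 0], "grip": 0.27}]'

```text
time: 12.95
ee_pos: [0.5882, 0.0113, 0.0935]
eef_rot: [0.725, 0.689, 0.001, 0.001]
ft_force: [-9.6, 2.0, 25.1]
width: 0.0236
grip_force: 12.4
```

```bash
python3 st.py; python3 - <<'E'
from bench import eyes
import cv2
p=eyes.camera("wrist");cv2.imwrite("pics/w3.png",cv2.resize(p["pixels"][100:300,130:390,::-1],(780,600),interpolation=3))
E
```

```text
[0.5882 0.0113 0.0935] [-9.6  2.  25.1] [0.23 2.03 0.01] toolx deg 87.1 [ 0.29  0.4  -0.47  1.69  0.2   1.1  -0.29] 0.0236300375904192 12.408835804089904
```

View pics/w3.png

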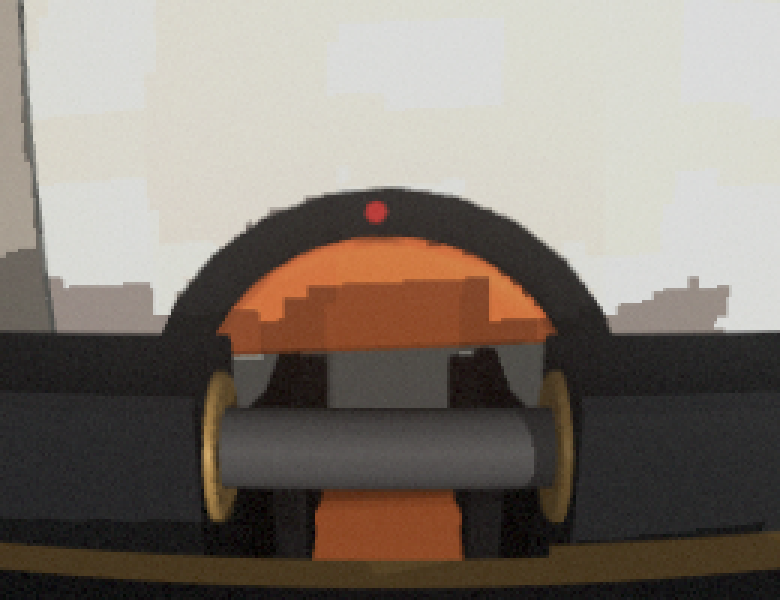

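>>> arm_command --steps '[{"slide": [0, 0, 0], "rot": [0, 0, -2], "grip": 0.27}, {"slide": [0, 0, 0], "rot": [0, 0, -2], "grip": 0.27}, {"slide": [0, 0, 0], "rot": [0, 0, -2], "grip": 0.27}, {"slide": [0, 0, 0], "rot": [0, 0, -1], "grip": 0.27}, {"slide": [0, 0, 0], "rot": [0, 0, -1], "grip": 0.27}, {"slide": [0, 0, 0], "rot": [0, 0, 0], "grip": 0.27}, {"slide": [0, 0, 0], "rot": [0, 0, 0], "grip": 0.27}, {"slide": [0, 0, 0], "rot": [0, 0, 0], "grip": 0.27}]'

```text
time: 14.0
ee_pos: [0.5894, 0.0109, 0.0936]
eef_rot: [0.771, 0.637, 0.002, 0.002]
ft_force: [-3.0, 1.2, 21.2]
width: 0.0237
grip_force: 10.2
```

```bash
python3 st.py; python3 - <<'E'
from bench import eyes
import cv2
p=eyes.camera("wrist");cv2.imwrite("pics/w4.png",cv2.resize(p["pixels"][100:300,130:390,::-1],(780,600),interpolation=3))
E
```

```text
[0.5894 0.0109 0.0936] [-3.   1.2 21.2] [0.12 0.69 0.13] toolx deg 79.1 [ 0.27  0.39 -0.44  1.69  0.19  1.09 -0.42] 0.023656011397046647 10.175423012115061
```

View pics/w4.png

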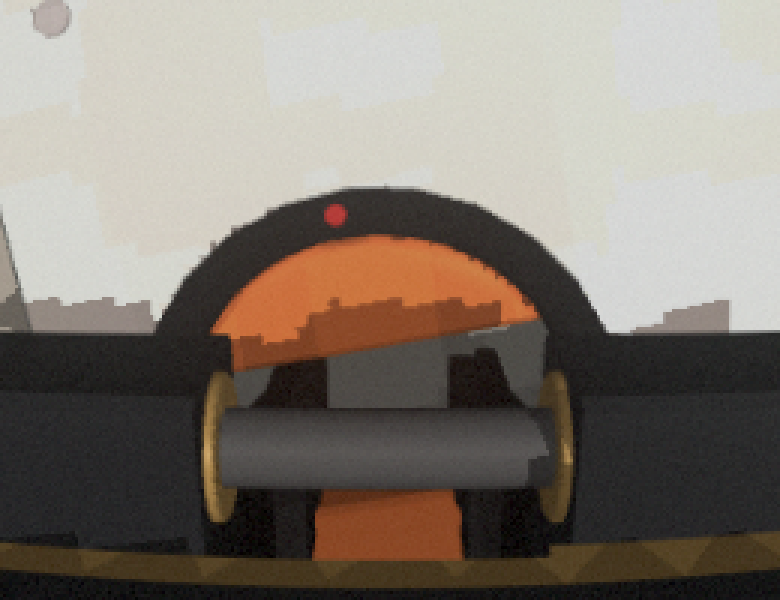

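>>> arm_command --steps '[{"slide": [0, 0, 0], "rot": [0, 0, -1], "grip": 0.27}, {"slide": [0, 0, 0], "rot": [0, 0, -1], "grip": 0.27}, {"slide": [0, 0, 0], "rot": [0, 0, 0], "grip": 0.27}, {"slide": [0, 0, 0.003], "rot": [0, 0, 0], "grip": 0.27}, {"slide": [0, 0, 0.005], "rot": [0, 0, 0], "grip": 0.27}, {"slide": [0, 0, 0.01], "rot": [0, 0, 0], "grip": 0.27}, {"slide": [0, 0, 0.02], "rot": [0, 0, 0], "grip": 0.27}, {"slide": [0, 0, 0.03], "rot": [0, 0, 0], "grip": 0.27}]'

```text
time: 15.05
ee_pos: [0.5868, 0.0098, 0.1596]
eef_rot: [0.782, 0.623, -0.001, -0.0]
ft_force: [0.2, 0.4, 0.8]
width: 0.0235
grip_force: 0.0
```

>>> arm_command --steps '[{"slide": [-0.02, -0.03, 0.03], "rot": [0, 0, 0], "grip": 0.27}, {"slide": [-0.02, -0.04, 0.02], "rot": [0, 0, 0], "grip": 0.27}, {"slide": [-0.02, -0.04, 0], "rot": [0, 0, 0], "grip": 0.27}, {"slide": [-0.02, -0.04, 0], "rot": [0, 0, 0], "grip": 0.27}, {"slide": [-0.02, -0.04, 0], "rot": [0, 0, 0], "grip": 0.27}, {"slide": [-0.01, -0.04, 0], "rot": [0, 0, 0], "grip": 0.27}, {"slide": [-0.01, -0.04, 0], "rot": [0, 0, 0], "grip": 0.27}, {"slide": [0, 0, 0], "rot": [0, 0, 0], "grip": 0.27}]'

```text
time: 16.05
ee_pos: [0.4657, -0.2635, 0.2096]
eef_rot: [0.784, 0.621, -0.0, 0.001]
ft_force: [-0.4, 0.8, 1.3]
width: 0.0237
grip_force: 0.0
```

```bash
python3 st.py; python3 - <<'E'
from bench import eyes
import cv2,numpy as np
p=eyes.camera("top")["pixels"][130:260,190:310,::-1];q=eyes.camera("scene")["pixels"][130:260,160:310,::-1]
cv2.imwrite("pics/f.png",np.hstack([cv2.resize(p,(360,390),interpolation=3),cv2.resize(q,(435,390),interpolation=3)]))
E
```

```text
[ 0.4657 -0.2635  0.2096] [-0.4  0.8  1.3] [ 0.01 -0.08 -0.  ] toolx deg 76.8 [ 0.67  0.16 -0.26  1.71  0.04  1.28  0.16] 0.023730486509028943 0.0
```

View pics/f.png

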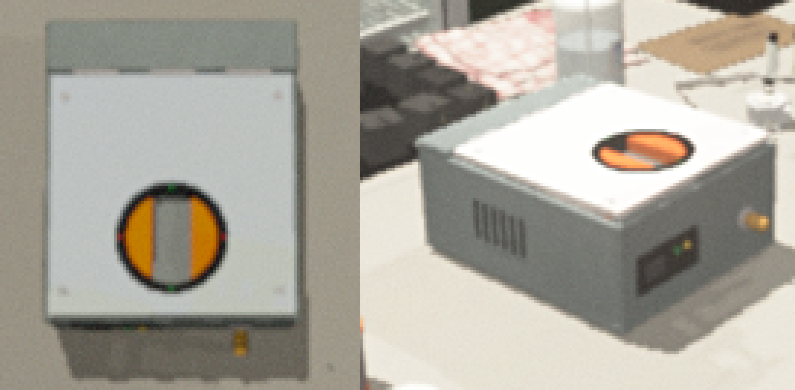

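The picture shows the hatch flat and the slot (crop about 173,237) lined up with both green bars, front to back. The hatch is locked and the hand is clear.

```bash
python3 -c "
from bench import order
print(order.close_job())"
```

```text
the job is handed in; nothing more can be done
None
```

The hatch is shut and locked: the fastener is turned clockwise to its stop, the slot lines up with the green bars, and the hatch stayed flat after I took the hand away; the job was handed in at about 16 s.

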